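Take the finned setting block out of its fitted tray and set it up on the marking board

TASK

Swing the tray's hinged hold-down bar up and back past its balance point so that it stays open by itself, and only then lift the setting block with the thin flat fin out of its pocket. Lay it gently, fin up, on the marking board with a long side snug and square against the fence, wholly on the board, and let go. Leave the bar open, the other two blocks in their pockets and everything else where it is.

Things in the scene. Friction and masses are not known exactly. Their poses are not given: they have to be found in the camera images.
- tray: Fixed wooden tray, 130 x 206 x 30 mm (its x, y, z), origin at the centre of its underside on the bench. Three pockets open upward, each 62 (x) x 46 (y) mm and 22 mm deep, centres at x = -15 mm and y = -62, 0, +62 mm. At its far side two posts 24 mm high carry the hold-down's hinge axis, parallel to the tray's y at x = +50 mm, z = 42 mm.
- hold_down (a joint): Angle (rad) of the 0.3 kg steel hold-down frame (crossbar, two side arms and a rigidly joined hand lever) about its hinge axis: 0 = shut, growing as it opens, stop at 1.9. No latch: below about 1.53 rad its weight shuts it, above that it falls open to 1.9 and stays.
- crossbar (a point): Middle of the frame's 8 mm crossbar, which runs along tray y, 87 mm from the hinge axis, between side arms at tray y = +-89 mm. Shut, it lies 1 mm over the tray top on the tray -x side of the blocks' grips, across all three blocks.
- lever_knob (a point): Centre of the 22 mm ball on the end of the hold-down's lever, an 8 mm round rod reaching 95 mm from the hinge axis at tray y = +128 mm, outside the tray. Shut, the lever rises leaning 30 deg toward tray -x; pushing it toward tray +x and over raises the frame (about 2 N).
- fin_block: The wanted aluminium setting block: 60 (x) x 44 (y) x 20 mm (z), about 0.16 kg, with a flat fin on top at its centre, 30 (x) x 10 (y) x 26 mm high, its only grip. Origin at the centre of its underside. It starts in one of the three pockets (any), its underside 8 mm over the bench and top 2 mm below the tray's rim, about 1 mm play all round, its x along the tray's x.
- round_block: Same block in another pocket, but with a round post (16 mm across, 26 mm high) as its grip. Stays in its pocket.
- square_block: Same block in another pocket, but with a square post (18 x 18 mm, 26 mm high) as its grip. Stays in its pocket.
- board: Fixed marking board of plywood, 150 (x) x 240 (y) x 18 mm, origin at the centre of its underside. A dark fence strip 22 mm wide and 12 mm high (above the board) runs along y on its +x edge; the fence's face is the plane x = +53 mm, free board from x = -75 to +53 mm.
- offcut: Loose wooden offcut 45 x 50 x 25 mm lying on the board, somewhere along it; origin at the centre of its underside. Leave it there; place the block beside it.
- glue: Standing white glue bottle, 52 mm across, 160 mm high, near the tray's lever-side front corner; origin under its centre.
- screwdriver: Screwdriver lying in front of the tray, 170 mm long.
- mallet: Hammer lying beyond the board, 260 mm long.
- tin: Standing tin, 74 mm across, 90 mm high, beyond the tray.
- wrench: Wrench lying beyond the tray, 180 mm long.
- tape: Cardboard ring lying near the robot, 90 mm across, 24 mm high.
There are look-alikes about, which are no part of the job. What is shaped like the fin_block but blue or green is not meant.

How it is judged:
By the outcome, as a careful person would: the job done as asked, in the order asked, and still so for the second after the job is handed in, with the robot touching nothing.
It also fails if it takes over 64 s, if anything falls off the work surface, if the arm or the gripper's body presses on something with over 40 N, if the wrist force passes 120 N, or if a joint passes its speed limit or range.

ROBOT

A 7-joint arm with a two-finger parallel gripper is mounted at the origin on the work surface. World frame = base frame: x ahead of the robot, y to its left, z up, the work surface at z = 0. Lengths are in m, angles in rad, forces in N, time in s.
With the tool pointing down it reaches from about 0.4 to 0.85 m from the base axis. Payload 4.5 kg.
Tool frame: the origin (TCP) lies at the very end of the fingers, on their centre line; the grasp point (between the pads) lies 19 mm behind it (tcp_to_grasp is the z of the grasp point in the tool frame, in m); z points along the fingers, y is the line along which they close (so a half turn about z gives the same grasp; the last joint's range is limited). The gripper opens to 88 mm and grips with 3 to 60 N. Pads are 18 mm wide; open, the fingers measure 123 mm over their backs; the gripper's body (75 mm by 187 mm) begins 45 mm behind the grasp point.
Start: joints at [1.38, 0.689, -0.195, 1.565, 0.157, 0.902, -0.215], TCP at [0.139, -0.609, 0.239] pointing down, gripper open.
Joint ranges: [-3.01, 3.01], [-0.46, 2.08], [-1.47, 1.51], [0.13, 2.56], [-1, 4.14], [0.04, 2.09], [-2.66, 2.66]. Speed limits (rad/s): [2.57, 2.57, 3.14, 3.14, 3.14, 3.14, 3.14].

INTERFACE

Orientations are given as a unit quaternion [x, y, z, w].
In Python, from plant import * gives the robot as it stands. The module is installed in compiled form; this text tells all that it offers.
- The arm moves only by the shell command python3 -m jog 'ROWS' [OPENING] [FORCE]. ROWS is JSON, a list that holds one entry, the list of rows, each a list of 6 numbers: the shift along the tool's x, y, z in m, then the turn, a rotation vector about the tool's x, y, z in rad. In form: [[[dx, dy, dz, ax, ay, az], ...]]. A call has 1 to 12 rows; each row shifts and turns the commanded pose from where the row before left it, along the tool's axes as they then stand; what a row does not reach is not made up. A row lasts 1/8 s, in which the tool goes at most 62.5 mm and 10.7 degrees, less where a joint would pass 70% of its speed; a pose out of reach is approached as far as the arm can. A call with a gripper value outside its range is refused whole. OPENING is the finger opening in m, from 0 to 0.0881, set as the call begins (- or left out, the last holds). The fingers move at their own pace and stop on an object; FORCE is the grip in N (left out, the last holds). Time passes only in rows, so rows that do not move let the fingers close. It gives the time, the measured TCP pose, the force, the opening and the grip force at its end, in the units of the state.
- get_state(): the state, without advancing time (a new reading comes with each control period).
- snapshot(name): name is "side" or "top" or "wrist"; returns a dict with "frame" (480x640x3 uint8, red, green, blue), "mtx" (3x3 intrinsics, pixels), "xyz" and "orientation" of the camera in the world; the wrist camera has in their place "mount" (4x4, takes a point from camera to tool coordinates, whose origin is the TCP and whose axes are the flange's). Camera axes: x right, y down, z forward; pixel columns grow to the right and rows downward; lengths in m; the calibration is good to about 2 mm. A picture is of the moment at which its call begins: read the wrist's pose just before it. There is no depth.
- finish_job(): hands the job in; it is judged then, once.
The state is a dict: "clock": time; "q": joint angles; "qd": joint speeds; "joint_torque": joint torques, N m; "tool_pos": TCP position; "eef_rot": TCP orientation; "contact_force": force on the tool from outside, world axes, zero at the start; "moment": the same for the moment, N m; "opening": opening from 0.0 (shut) to 1.0 (fully open); "finger_force": force on a finger pad.
Only numpy, scipy, OpenCV 4.12 (cv2) and the standard library are available. Lean on these libraries where they do the work, as an engineer would, in place of code of your own. Each camera call takes 0.05 s, during which the arm holds its last target. There are 200 camera calls.

## Working session

There is one attempt and no reset: what is moved stays moved. The work goes in short steps, Python scripts to look and compute and a shell command to move; the robot and the scene stay as the last step left them, time stands still between calls to the robot, and variables do not carry over. Pictures are saved under pics/ and viewed, at most 10 in all, crops included, and the job is handed in when it is done.

```bash
mkdir -p pics; cat > h.py <<'E'
from plant import *
import numpy as np, cv2, json
from scipy.spatial.transform import Rotation as R
def snap(name,fn):
    st=get_state(); s=snapshot(name)
    cv2.imwrite('pics/'+fn+'.png',s['frame'][:,:,::-1])
    if 'mount' in s:
        T=np.eye(4);T[:3,:3]=R.from_quat(st['eef_rot']).as_matrix();T[:3,3]=st['tool_pos'];C=T@np.array(s['mount'])
    else:
        C=np.eye(4);C[:3,3]=s['xyz'];o=np.array(s['orientation']);C[:3,:3]=R.from_quat(o).as_matrix() if o.size==4 else o
    np.savez('pics/'+fn,K=s['mtx'],C=C)
def cast(fn,uv,z):
    d=np.load('pics/'+fn+'.npz');K,C=d['K'],d['C']
    r=C[:3,:3]@np.linalg.solve(K,[uv[0],uv[1],1.]);o=C[:3,3]
    return o+r*(z-o[2])/r[2]
def proj(fn,p):
    d=np.load('pics/'+fn+'.npz');K,C=d['K'],d['C']
    c=K@(C[:3,:3].T@(np.array(p)-C[:3,3]));return c[:2]/c[2]
def tool(dw):
    return R.from_quat(get_state()['eef_rot']).inv().apply(dw)
E
python3 - <<'E'
from h import *
snap('top','t0');snap('side','s0')
s=get_state();print(s)
for f in('t0','s0'):
    d=np.load('pics/'+f+'.npz');print(d['K'],d['C'])
print(R.from_quat(s['eef_rot']).as_matrix().round(3))
E
```

```text
{'clock': 0.1, 'q': array([ 1.37982112,  0.68989873, -0.19453266,  1.5662466 ,  0.15727086,
        0.90249928, -0.21511012]), 'qd': array([ 0.00024591, -0.00218225, -0.00023832, -0.00302466,  0.00034375,
       -0.0010811 ,  0.00017437]), 'joint_torque': array([-3.52012801e-03, -5.28507614e+01, -1.27139322e+00, -1.53838491e+01,
       -5.25350275e-02,  2.04757802e-03,  5.75971058e-05]), 'tool_pos': array([ 0.1391473 , -0.60872393,  0.23798966]), 'eef_rot': array([ 9.93687525e-01,  1.12180255e-01, -1.38602241e-04, -8.20248594e-04]), 'contact_force': array([-0.3159091 ,  0.08727905,  0.23641541]), 'moment': array([ 0.02652306,  0.013536  , -0.0185532 ]), 'finger_force': 0.0, 'opening': 0.9990703116000185}
[[559.99373634   0.         330.51905298]
 [  0.         559.99373634 230.51524558]
 [  0.           0.           1.        ]] [[-0.01333315 -0.99353928  0.11270278  0.42481948]
 [-0.99981699  0.01479343  0.01213054 -0.0596134 ]
 [-0.01371943 -0.11252042 -0.9935547   1.21586407]
 [ 0.          0.          0.          1.        ]]
[[433.97786497   0.         315.33391017]
 [  0.         433.97786497 236.53505647]
 [  0.           0.           1.        ]] [[ 0.91458101 -0.29085422  0.28097224  0.32987354]
 [-0.40435573 -0.64711387  0.64632816 -0.63133524]
 [-0.00616624 -0.70473219 -0.70944663  0.71020178]
 [ 0.          0.          0.          1.        ]]
[[ 0.975  0.223 -0.   ]
 [ 0.223 -0.975  0.002]
 [-0.    -0.002 -1.   ]]
```

View pics/t0.png

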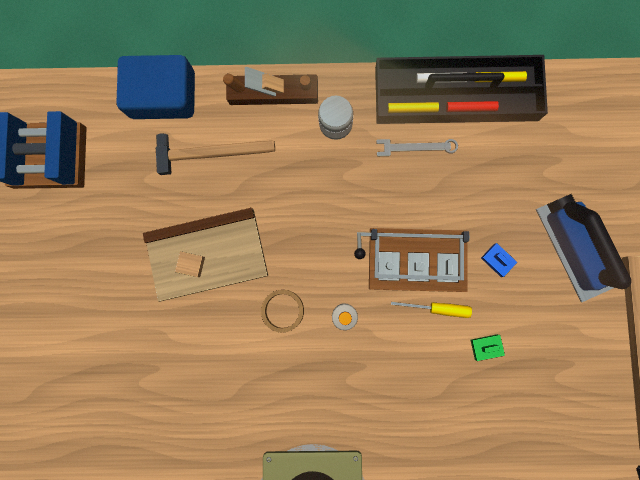

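View pics/s0.png

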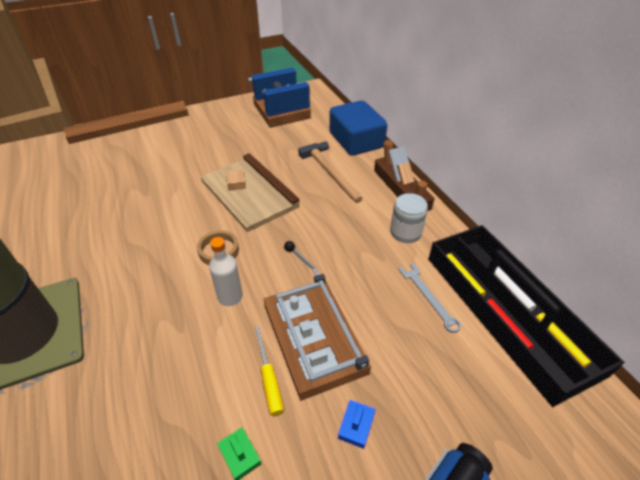

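The top view shows the tray at about (418,260), with the knob at (360,253) on its left (+y). The board is at (205,255) with its fence along the far edge and the offcut at (190,263). In the side view the nearest block (-y pocket) looks finned. I'll zoom in to check and measure.

```bash
python3 - <<'E'
from h import *
t=cv2.imread('pics/t0.png');s=cv2.imread('pics/s0.png')
a=cv2.resize(t[222:300,350:480],(780,468)[:2],interpolation=cv2.INTER_CUBIC)[:300*2]
b=cv2.resize(s[230:400,250:380],(390,510),interpolation=cv2.INTER_CUBIC)
a=cv2.resize(a,(400,240));
c=np.zeros((510,800,3),np.uint8);c[:240,:400]=a;c[:,410:]=b
d=cv2.resize(t[200:305,135:280],(373,270),interpolation=cv2.INTER_CUBIC);c[240:510,:373]=d
cv2.imwrite('pics/c0.png',c)
hsv=cv2.cvtColor(t,cv2.COLOR_BGR2HSV);print(hsv[285,400],hsv[226,200],hsv[280,230],hsv[262,190],hsv[330,200],hsv[240,380])
# dark brown (tray, fence)
m=((hsv[...,2]<130)&(hsv[...,0]<20)&(hsv[...,1]>80)).astype(np.uint8)
for n,(x0,y0,x1,y1),z in(('tray',(362,215,480,300),.03),('fence',(135,200,270,250),.03)):
    mm=np.zeros_like(m);mm[y0:y1,x0:x1]=m[y0:y1,x0:x1]
    mm=cv2.morphologyEx(mm,cv2.MORPH_OPEN,np.ones((2,2)))
    cs=max(cv2.findContours(mm,0,2)[0],key=cv2.contourArea)
    r=cv2.minAreaRect(cs);bx=cv2.boxPoints(r);print(n,r)
    P=np.array([cast('t0',p,z) for p in bx]);print(P.round(4),P.mean(0).round(4),[np.linalg.norm(P[i]-P[i-1]).round(4) for i in range(4)])
# knob
for f,im,(x0,y0,x1,y1) in(('t0',t,(345,240,372,268)),('s0',s,(275,235,305,255))):
    g=im[y0:y1,x0:x1].max(2)<60
    cs=max(cv2.findContours(cv2.morphologyEx(g.astype(np.uint8),cv2.MORPH_OPEN,np.ones((3,3))),0,2)[0],key=cv2.contourArea)
    (u,v),r=cv2.minEnclosingCircle(cs);u+=x0;v+=y0;print(f,u,v,r)
    for z in(.11,.124,.14):print(z,cast(f,(u,v),z).round(4))
E
```

```text
[ 14 170 132] [ 12 164  81] [ 19 100 164] [ 15 126 195] [ 15 122 198] [ 13 156 131]
tray ((414.27685546875, 242.94522094726562), (67.26179504394531, 6.979998588562012), 4.332314491271973)
[[ 0.5292 -0.1508  0.03  ]
 [ 0.544  -0.1523  0.03  ]
 [ 0.5311 -0.2941  0.03  ]
 [ 0.5163 -0.2924  0.03  ]] [ 0.5302 -0.2224  0.03  ] [np.float64(0.1422), np.float64(0.0149), np.float64(0.1424), np.float64(0.0149)]
fence ((199.7162628173828, 226.10391235351562), (11.168022155761719, 113.77891540527344), 77.00537872314453)
[[0.559  0.3562 0.03  ]
 [0.6107 0.1186 0.03  ]
 [0.587  0.1132 0.03  ]
 [0.5355 0.3502 0.03  ]] [0.5731 0.2345 0.03  ] [np.float64(0.0242), np.float64(0.2431), np.float64(0.0243), np.float64(0.2426)]
t0 359.5 253.125 5.340102672576904
0.11 [ 0.5044 -0.1028  0.11  ]
0.124 [ 0.5034 -0.1023  0.124 ]
0.14 [ 0.5023 -0.1016  0.14  ]
s0 289.26923084259033 246.26923084259033 4.623490333557129
0.11 [ 0.5116 -0.0881  0.11  ]
0.124 [ 0.5074 -0.1008  0.124 ]
0.14 [ 0.5025 -0.1152  0.14  ]
```

View pics/c0.png

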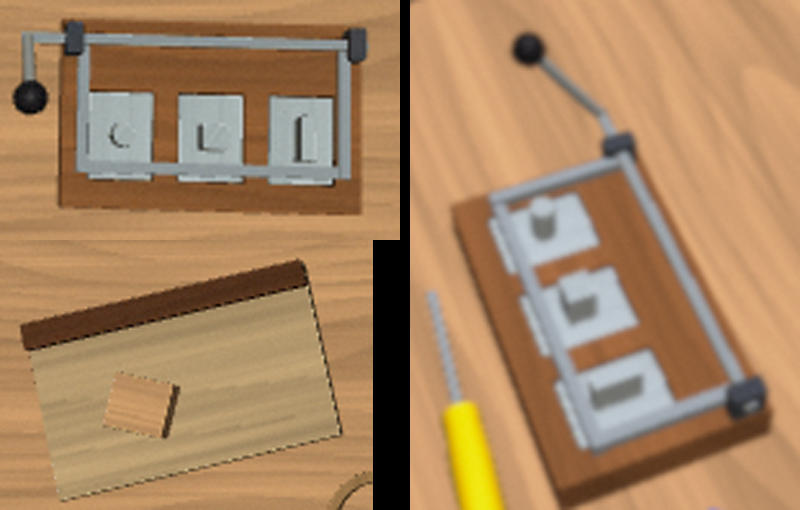

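The fin block is in the -y pocket, the round one in +y and the square one in the middle. The knob height agrees with geometry (0.124). Next I'll get the remaining poses.

```bash
python3 - <<'E'
from h import *
k=400/130
c=lambda u,v:(350+u/k-.3,222+v/k-.3)
A=[cast('t0',c(59,206),.03),cast('t0',c(361,213),.03),cast('t0',c(62,21),.03)]
print('tray FL,FR,BL',np.array(A).round(4),np.linalg.norm(A[0]-A[1]),np.linalg.norm(A[0]-A[2]))
d=(A[0]-A[1]);yaw=np.arctan2(-d[0],d[1]);ex=np.array([np.cos(yaw),np.sin(yaw),0]);ey=np.array([-ex[1],ex[0],0])
O=(A[0]+A[1])/2+.065*ex;O[2]=0
print('yaw',yaw,'O',O)
tp=lambda x,y,z:(O+x*ex+y*ey+[0,0,z]).round(4)
print('hinge@lever',tp(.05,.128,.042),'knob pred',tp(.0025,.128,.124),'fin',tp(-.015,-.062,.054))
k2=373/145
b=lambda u,v:(135+u/k2-.3,200+v/k2-.3)
print('board front L,R',cast('t0',b(62,260),.018).round(4),cast('t0',b(341,194),.018).round(4))
print('fence face L,R',cast('t0',b(31,109),.018).round(4),cast('t0',b(308,47),.018).round(4))
for p in((120,132),(177,146),(165,196),(104,184)):print('off',cast('t0',b(*p),.043).round(4))
print('glue',cast('t0',(345,318),.16).round(4))
E
```

```text
tray FL,FR,BL [[ 0.435  -0.1242  0.03  ]
 [ 0.4275 -0.3299  0.03  ]
 [ 0.5624 -0.129   0.03  ]] 0.20583047944502786 0.1274334712873253
yaw -0.03653799089915171 O [ 0.49620788 -0.22943821  0.        ]
hinge@lever [ 0.5509 -0.1034  0.042 ] knob pred [ 0.5034 -0.1016  0.124 ] fin [ 0.479  -0.2908  0.054 ]
board front L,R [0.4154 0.3231 0.018 ] [0.4668 0.0915 0.018 ]
fence face L,R [0.5415 0.3519 0.018 ] [0.5904 0.1192 0.018 ]
off [0.5191 0.2696 0.043 ]
off [0.5069 0.2226 0.043 ]
off [0.4663 0.2319 0.043 ]
off [0.4767 0.282  0.043 ]
glue [ 0.3801 -0.0715  0.16  ]
```

```bash
python3 -m jog '[[[0,0,0,0,0,0.131],[0,0,0,0,0,0.131],[0.0307,-0.0521,0,0,0,0],[0.0307,-0.0521,0,0,0,0],[0.0307,-0.0521,0,0,0,0],[0.0307,-0.0521,0,0,0,0],[0.0307,-0.0521,0,0,0,0],[0.0307,-0.0521,0,0,0,0],[0.0307,-0.0521,0,0,0,0],[0.0307,-0.0521,0,0,0,0],[0.0307,-0.0521,0,0,0,0],[0.0307,-0.0521,0,0,0,0]]]' 0 20
```

```text
clock: 1.6
tool_pos: [0.4662, -0.0983, 0.2386]
eef_rot: [1.0, -0.019, -0.0, 0.0]
contact_force: [0.2, 0.5, -0.7]
opening: 0.008
finger_force: 0.0
```

```bash
python3 -m jog '[[[0,0,0.041,0,0,0],[0,0,0.041,0,0,0],[0,0,0.041,0,0,0],[0.012,0,0,0,0,0],[0.012,0,0,0,0,0],[0.012,0,0,0,0,0],[0.012,0,0,0,0,0],[0.012,0,0,0,0,0],[0.012,0,0,0,0,0]]]'; python3 -c "
from h import *
snap('side','s1');im=cv2.imread('pics/s1.png')[150:420,200:460];cv2.imwrite('pics/c1.png',cv2.resize(im,None,fx=2,fy=2))"
```

```text
clock: 2.72
tool_pos: [0.5388, -0.1029, 0.116]
eef_rot: [1.0, -0.019, 0.001, 0.0]
contact_force: [-1.7, 0.6, 2.2]
opening: 0.005
finger_force: 0.8
```

View pics/c1.png

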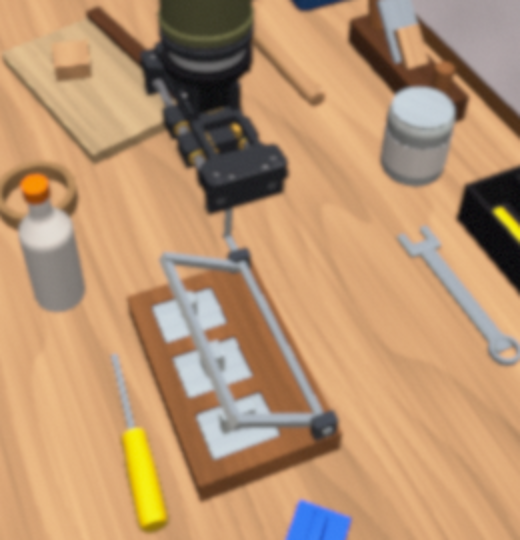

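The frame has risen by about 30°, so the push is working. I'll carry on along the arc.

```bash
python3 -m jog '[[[0.012,0,0.004,0,0,0],[0.012,0,0.004,0,0,0],[0.012,0,0.004,0,0,0],[0.010,0,0.007,0,0,0],[0.010,0,0.008,0,0,0],[0.008,0,0.010,0,0,0],[0.003,0,0.004,0,0,0],[0,0,0,0,0,0],[0,0,0,0,0,0]]]'; python3 -c "
from h import *
snap('side','s2');im=cv2.imread('pics/s2.png')[150:420,200:460];cv2.imwrite('pics/c2.png',cv2.resize(im,None,fx=2,fy=2))"
```

```text
clock: 3.9
tool_pos: [0.6043, -0.1053, 0.0749]
eef_rot: [1.0, -0.019, 0.0, 0.0]
contact_force: [0.6, -0.8, -0.1]
opening: 0.005
finger_force: 0.0
```

View pics/c2.png

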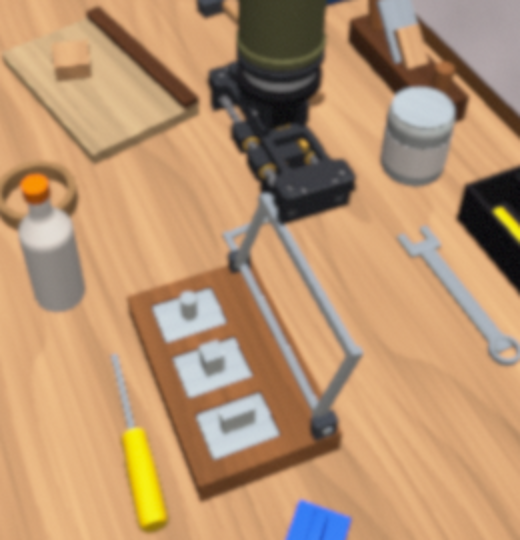

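```bash
python3 -m jog '[[[0,0,-0.055,0,0,0],[0,0,-0.055,0,0,0],[0,0,-0.055,0,0,0],[-0.0295,0.0476,0,0,0,0],[-0.0295,0.0476,0,0,0,0],[-0.0295,0.0476,0,0,0,0],[-0.0295,0.0476,0,0,0,0],[0,0,0.04,0,0,0],[0,0,0,0,0,0]]]' 0.034; python3 - <<'E'
from h import *
snap('wrist','w1');snap('side','s3')
yaw=-.0365;ex=np.array([np.cos(yaw),np.sin(yaw),0]);ey=np.array([-ex[1],ex[0],0]);O=np.array([.4962,-.2294,0])
tp=lambda x,y,z:O+x*ex+y*ey+[0,0,z]
im=cv2.imread('pics/s3.png')
for y in(-.089,.089):
    p=proj('s3',tp(.0775,y,.124));print('crossbar end',p);cv2.circle(im,tuple(int(v) for v in p),2,(0,0,255),-1)
w=cv2.imread('pics/w1.png');print('fin px',proj('w1',tp(-.015,-.062,.054)))
c=np.zeros((400,800,3),np.uint8);c[:,:533]=cv2.resize(w,(533,400));c[:400,540:]=cv2.resize(im[210:410,260:390],(260,400));cv2.imwrite('pics/c3.png',c)
E
```

```text
clock: 5.08
tool_pos: [0.4772, -0.2905, 0.1982]
eef_rot: [1.0, -0.019, -0.002, -0.001]
contact_force: [-0.4, 0.4, 0.1]
opening: 0.39
finger_force: 0.0
crossbar end [377.63174385 326.92087033]
crossbar end [332.78133377 250.32586593]
fin px [312.33731112 219.24142005]
```

View pics/c3.png

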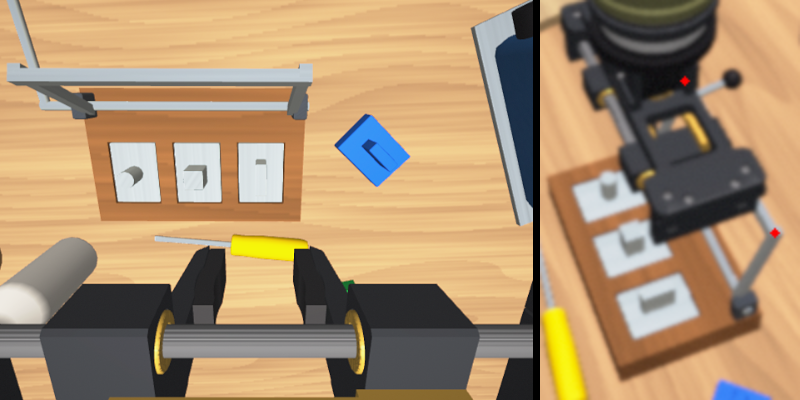

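The bar is fully open: the predicted crossbar end falls on the arm end at (775,233), and there is no contact. In the wrist view the finned block is the right-hand one, around (261,172). I'll measure its outline.

```bash
python3 - <<'E'
from h import *
w=cv2.imread('pics/w1.png');hsv=cv2.cvtColor(w,cv2.COLOR_BGR2HSV)
m=((hsv[...,1]<60)&(hsv[...,2]>110)).astype(np.uint8);mm=np.zeros_like(m);mm[160:255,275:350]=m[160:255,275:350]
cs=max(cv2.findContours(cv2.morphologyEx(mm,cv2.MORPH_CLOSE,np.ones((9,9))),0,2)[0],key=cv2.contourArea)
h=cv2.convexHull(cs);q=cv2.approxPolyDP(h,6,True)[:,0].astype(float);print(q)
P=np.array([cast('w1',p,.028) for p in q]);print(P.round(4),P.mean(0).round(4),[np.linalg.norm(P[i]-P[i-1]).round(4) for i in range(len(P))])
# fin top: darker/greyer inside
g=hsv[170:245,285:343,2];print(hsv[180:225:4,313])
print(get_state()['tool_pos'])
g=(hsv[...,2]<215)&(hsv[...,1]<60);sub=g[186:222,295:332];print('\n'.join(''.join('#' if v else '.' for v in r) for r in sub))
E
```

```text
[[340. 172.]
 [338. 242.]
 [288. 242.]
 [286. 172.]]
[[ 0.51   -0.3141  0.028 ]
 [ 0.4506 -0.3116  0.028 ]
 [ 0.4522 -0.2691  0.028 ]
 [ 0.5116 -0.2709  0.028 ]] [ 0.4811 -0.2914  0.028 ] [np.float64(0.0433), np.float64(0.0594), np.float64(0.0425), np.float64(0.0595)]
[[ 97  10 230]
 [ 93  10 230]
 [ 96  11 231]
 [ 30  14 141]
 [ 33  16 142]
 [ 96  11 231]
 [ 96  11 231]
 [ 96  11 231]
 [ 97  10 231]
 [ 96  11 231]
 [ 96  11 231]
 [ 96  11 231]]
[ 0.48011101 -0.29028509  0.20042374]
.....................................
.....................................
.....................................
.....................................
.....................................
.............############............
............#############............
............#############............
............#############............
............#############............
............#############............
............#############............
.........................#...........
.........................#...........
.........................#...........
.........................#...........
.........................#...........
.........................#...........
.........................#...........
.........................#...........
.........................#...........
.........................#...........
.........................#...........
.........................#...........
.........................#...........
.........................#...........
.........................#...........
.........................#...........
.........................#...........
.....................................
.....................................
.....................................
.....................................
.....................................
.....................................
.....................................
```

```bash
python3 -m jog '[[[0.001,0.001,0.045,0,0,0],[0,0,0.045,0,0,0],[0,0,0.045,0,0,0],[0,0,0.02,0,0,0],[0,0,0.012,0,0,0],[0,0,0,0,0,0],[0,0,0,0,0,0]]]'; python3 -m jog '[[[0,0,0,0,0,0],[0,0,0,0,0,0],[0,0,0,0,0,0],[0,0,0,0,0,0]]]' 0 30
```

```text
clock: 6.05
tool_pos: [0.4814, -0.2924, 0.034]
eef_rot: [1.0, -0.018, 0.001, 0.001]
contact_force: [0.1, -0.9, -0.3]
opening: 0.386
finger_force: 0.0
clock: 6.55
tool_pos: [0.4805, -0.2922, 0.0331]
eef_rot: [1.0, -0.019, 0.0, 0.0]
contact_force: [-0.9, 0.7, 4.1]
opening: 0.109
finger_force: 30.0
```

```bash
python3 -m jog '[[[0,0,-0.01,0,0,0],[0,0,-0.02,0,0,0],[0,0,-0.03,0,0,0],[0,0,-0.04,0,0,0],[0,0,-0.04,0,0,0],[0,0,-0.03,0,0,0]]]'; python3 - <<'E'
from h import *
s=get_state();print(s['q'].round(3),s['finger_force'])
fL,fR=np.array([.5415,.3519]),np.array([.5904,.1192])
y=.214;bx=np.array([np.cos(y),np.sin(y)]);by=np.array([-bx[1],bx[0]])
c=(fL+fR)/2;print('fence mid',c,'fL,fR along x',(fL-c)@bx)
for l in(-.05,-.06):
    print(l,c+l*by-.022*bx)
off=np.array([[.5191,.2696],[.5069,.2226],[.4663,.2319],[.4767,.282]]);print('off rel',((off-c)@np.c_[bx,by]).round(4))
E
```

```text
clock: 7.3
tool_pos: [0.4802, -0.2923, 0.2047]
eef_rot: [1.0, -0.019, 0.0, 0.0]
contact_force: [0.3, -1.0, -2.1]
opening: 0.11
finger_force: 30.0
[ 0.508  0.647 -0.073  1.799  0.069  0.696 -1.211] 29.999263621866703
fence mid [0.56595 0.23555] fL,fR along x 0.0008170124482147445
-0.05 [0.55507035 0.18201839]
-0.06 [0.55719406 0.1722465 ]
off rel [[-0.0386  0.0432]
 [-0.0605 -0.0001]
 [-0.0982  0.0176]
 [-0.0773  0.0643]]
```

```bash
python3 -m jog '[[[0.0061,-0.0574,0,0,0,0],[0.0061,-0.0574,0,0,0,0],[0.0061,-0.0574,0,0,0,0],[0.0061,-0.0574,0,0,0,0],[0.0061,-0.0574,0,0,0,0],[0.0061,-0.0574,0,0,0,0],[0.0061,-0.0574,0,0,0,0],[0.0061,-0.0574,0,0,0,0]]]'; python3 -m jog '[[[0,0,0,0,0,-0.1656],[0,0,0,0,0,-0.1656],[0,0,0,0,0,-0.1656],[0,0,0,0,0,-0.1656],[0,0,0,0,0,-0.1656],[0,0,0,0,0,-0.1656],[0,0,0,0,0,-0.1656],[0,0,0,0,0,-0.1656],[0,0,0,0,0,-0.1656],[0,0,0,0,0,-0.1656],[0,0,0,0,0,-0.1656],[0,0,0,0,0,0]]]'; python3 - <<'E'
from h import *
s=get_state();print(s['q'].round(3),R.from_quat(s['eef_rot']).as_matrix().round(4))
snap('wrist','w2')
for p in((.5415,.3519,.018),(.5904,.1192,.018)):print(proj('w2',p))
E
```

```text
clock: 8.3
tool_pos: [0.5459, 0.1665, 0.2029]
eef_rot: [1.0, -0.019, -0.0, 0.0]
contact_force: [1.3, -0.8, -2.4]
opening: 0.109
finger_force: 30.0
clock: 9.8
tool_pos: [0.5459, 0.1642, 0.2026]
eef_rot: [0.629, 0.778, -0.0, -0.0]
contact_force: [-0.6, -0.8, -2.4]
opening: 0.109
finger_force: 30.0
[-0.073  0.701 -0.515  1.762  0.458  0.801 -0.6  ] [[-2.098e-01  9.777e-01 -8.000e-04]
 [ 9.777e-01  2.098e-01 -5.000e-04]
 [-4.000e-04 -9.000e-04 -1.000e+00]]
[359.84677623 -42.1405537 ]
[348.10575635 266.04739266]
```

View pics/w2.png

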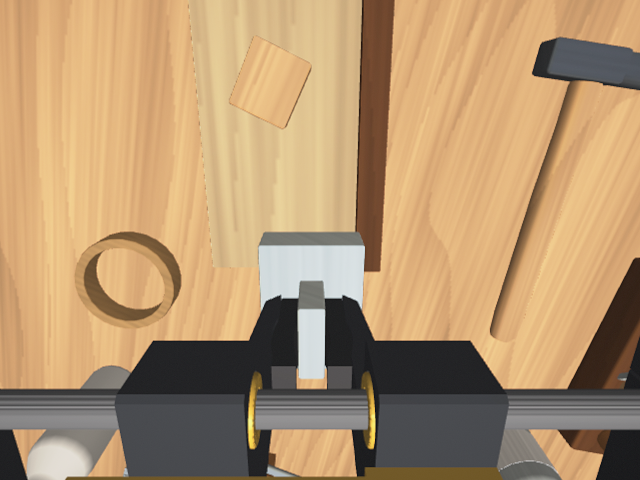

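The block hangs square in the grip, fin up. The fence face runs from (362,0) to (356,230), and the offcut at (270,82) is clear of the spot. Next I'll fit the fence line and the block's front edge.

```bash
python3 - <<'E'
from h import *
w=cv2.imread('pics/w2.png');v=cv2.GaussianBlur(w,(3,3),0).max(2)
pts=[]
for r in range(5,222,3):
    row=v[r,335:385].astype(int);i=np.argmin(np.diff(row));
    # first drop below 120
    j=np.argmax(row<120);pts.append((335+j-.5,r))
P=np.array([cast('w2',p,.018)[:2] for p in pts])
vx,vy,x0,y0=cv2.fitLine(P.astype(np.float32),cv2.DIST_HUBER,0,.001,.001).ravel()
if vy<0:vx,vy=-vx,-vy
yaw=np.arctan2(-vx,vy);n=np.array([np.cos(yaw),np.sin(yaw)]);print('fence yaw',yaw,'resid',np.std((P-[x0,y0])@n),P[0],P[-1])
t=get_state();tc=t['tool_pos'][:2];print('tcp->fence',(np.array([x0,y0])-tc)@n)
ex=R.from_quat(t['eef_rot']).as_matrix()[:2,0];print('tool x yaw-90',np.arctan2(ex[1],ex[0])-np.pi/2)
# block top far edge, z ~ tcp-.005
z=t['tool_pos'][2]-.005
a=cast('w2',(260,246),z);b=cast('w2',(364,246),z);d=a-b;print('block edge len',np.linalg.norm(d),'edge dir yaw of perp',np.arctan2(d[1],d[0])-np.pi, 'mid',(a+b)/2)
E
```

```text
fence yaw 0.22012374 resid 0.00022936165515662584 [0.55007598 0.32347444] [0.58651058 0.16181288]
tcp->fence 0.03885991008837708
tool x yaw-90 0.2100623508913575
block edge len 0.04250608470347789 edge dir yaw of perp -6.070326266401451 mid [0.54065422 0.19353114 0.19763234]
```

```bash
python3 -m jog '[[[0,0.010,0.045,0,0,-0.008],[0,0,0.045,0,0,0],[0,0,0.045,0,0,0],[0,0,0.014,0,0,0],[0,0,0.005,0,0,0],[0,0,0.002,0,0,0],[0,0,0,0,0,0],[0,0,0,0,0,0]]]'; python3 -m jog '[[[0,0.002,0,0,0,0],[0,0.002,0,0,0,0],[0,0.001,0,0,0,0],[0,0.001,0,0,0,0],[0,0,0,0,0,0],[0,0,0,0,0,0]]]'
```

```text
clock: 10.85
tool_pos: [0.5566, 0.1672, 0.0476]
eef_rot: [0.625, 0.781, 0.001, 0.0]
contact_force: [-0.5, -1.3, -2.5]
opening: 0.111
finger_force: 30.0
clock: 11.6
tool_pos: [0.5613, 0.1682, 0.0466]
eef_rot: [0.625, 0.781, -0.0, -0.0]
contact_force: [-1.2, -0.3, -2.2]
opening: 0.11
finger_force: 30.0
```

```bash
python3 -m jog '[[[0,0,0.001,0,0,0],[0,0,0.001,0,0,0],[0,0,0.0005,0,0,0],[0,0,0,0,0,0],[0,0,0,0,0,0]]]'; python3 -m jog '[[[0,0,0.0005,0,0,0],[0,0,0.0005,0,0,0],[0,0,0,0,0,0],[0,0,0,0,0,0]]]';python3 -m jog '[[[0,0.0005,0,0,0,0],[0,0.0005,0,0,0,0],[0,0,0,0,0,0],[0,0,0,0,0,0]]]'
```

```text
clock: 12.22
tool_pos: [0.5614, 0.1682, 0.044]
eef_rot: [0.625, 0.781, -0.0, -0.0]
contact_force: [-4.2, -0.0, -1.2]
opening: 0.11
finger_force: 30.0
clock: 12.72
tool_pos: [0.5614, 0.1681, 0.0432]
eef_rot: [0.625, 0.781, -0.0, -0.0]
contact_force: [-5.6, -1.3, 1.6]
opening: 0.107
finger_force: 30.0
clock: 13.22
tool_pos: [0.5614, 0.1681, 0.0432]
eef_rot: [0.625, 0.781, -0.001, -0.0]
contact_force: [-7.3, -1.4, 4.7]
opening: 0.113
finger_force: 30.0
```

```bash
python3 -m jog '[[[0,0.0005,0,0,0,0],[0,0.0005,0,0,0,0],[0,0,0,0,0,0],[0,0,0,0,0,0]]]'; python3 -c "
from h import *
s=get_state();print(s['moment'])"; python3 -m jog '[[[0,0,0,0,0,0],[0,0,0,0,0,0],[0,0,0,0,0,0]]]' 0.03;  python3 -m jog '[[[0,0,-0.005,0,0,0],[0,0,-0.03,0,0,0],[0,0,-0.05,0,0,0],[-0.05,0,-0.03,0,0,0],[-0.05,0,0,0,0,0],[-0.02,0,0,0,0,0],[0,0,0,0,0,0],[0,0,0,0,0,0]]]'; python3 -c "
from h import *
snap('wrist','w3')"
```

```text
clock: 13.72
tool_pos: [0.5615, 0.1681, 0.0432]
eef_rot: [0.624, 0.781, -0.002, -0.001]
contact_force: [-9.2, -2.6, 5.7]
opening: 0.108
finger_force: 30.0
[-0.41761443  1.77214442 -0.08898618]
clock: 14.1
tool_pos: [0.5652, 0.1693, 0.0436]
eef_rot: [0.625, 0.781, 0.001, 0.001]
contact_force: [-0.1, 0.5, 0.7]
opening: 0.337
finger_force: 0.0
clock: 15.1
tool_pos: [0.5897, 0.0546, 0.1582]
eef_rot: [0.623, 0.782, 0.001, -0.001]
contact_force: [1.2, 0.2, -0.5]
opening: 0.339
finger_force: 0.0
```

View pics/w3.png

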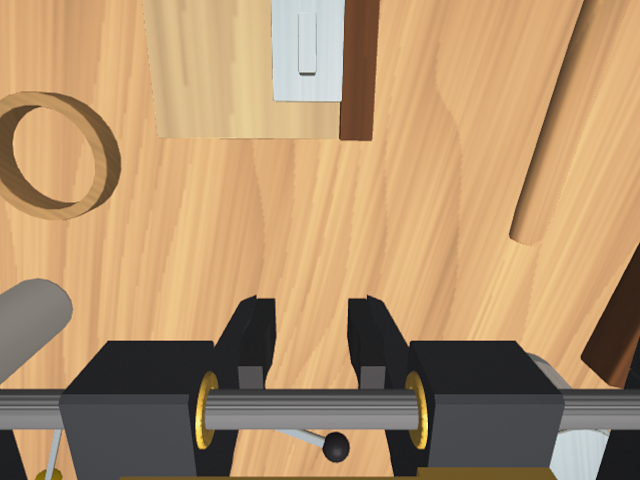

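The block lies flat, fin up, along the fence with no visible gap (edge near x≈344). I'll do one last zoomed check of the fit and the tray.

```bash
python3 -m jog '[[[-0.05,0,-0.05,0,0,0],[-0.05,0,-0.03,0,0,0],[0,0,0,0,0,0]]]'; python3 - <<'E'
from h import *
snap('top','t4');snap('side','s4')
w=cv2.imread('pics/w3.png');t=cv2.imread('pics/t4.png');s=cv2.imread('pics/s4.png')
c=np.zeros((590,800,3),np.uint8)
c[:290,:400]=cv2.resize(w[0:116,260:420],(400,290));c[:290,400:]=cv2.resize(t[195:311,140:300],(400,290))
c[290:,:400]=cv2.resize(t[190:310,340:500],(400,300));c[290:,400:]=cv2.resize(s[140:380,180:500],(400,300));cv2.imwrite('pics/c4.png',c)
hsv=cv2.cvtColor(w,cv2.COLOR_BGR2HSV)
m=(hsv[...,1]<45)&(hsv[...,2]>150)
E=[(r,np.where(m[r,260:360])[0].max()+260.5) for r in range(4,96,3)];P=np.array([cast('w3',(u,r),.038)[:2] for r,u in E])
f=[]
d=w.max(2)
for r in range(104,134,3):
    row=d[r,325:360];f.append(cast('w3',(325+np.argmax(row<120)-.5,r),.018)[:2])
f=np.array(f);n=np.array([np.cos(.22),np.sin(.22)])
l=np.polyfit(P@[-n[1],n[0]],P@n,1);print('block side slope vs .22',l[0],'offset mean',(P@n).mean(),'fence',(f@n).mean(),(f@n).std())
E
```

```text
clock: 15.52
tool_pos: [0.613, -0.0436, 0.2343]
eef_rot: [0.627, 0.779, 0.001, 0.003]
contact_force: [0.0, 0.5, 0.2]
opening: 0.339
finger_force: 0.0
block side slope vs .22 -0.0015771514047849958 offset mean 0.6068701047155334 fence 0.6072043731623831 0.00020352386594434373
```

View pics/c4.png

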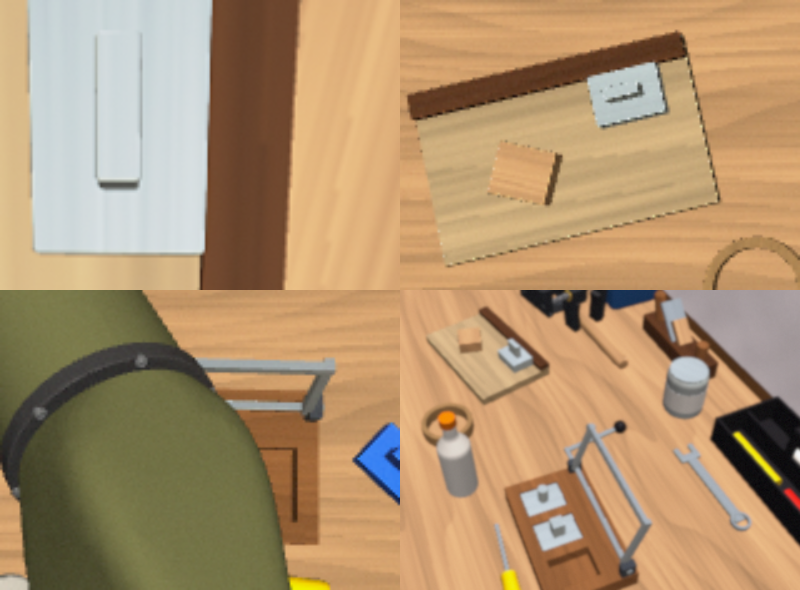

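The block is snug and square: 0.3 mm from the fence and 0.002 rad off. The bar is open, the other two blocks are still in their pockets, and the arm is clear.

```bash
python3 -c "
from plant import *
print(finish_job())"
```

```text
the job is handed in; nothing more can be done
None
```

The job is handed in at about 16 s: the hold-down bar stays open by itself, and the fin block lies fin up on the board, snug and square against the fence (about 0.3 mm by camera), with the other two blocks still in their pockets.

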